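Clamp a tee fitting in the rack vice by its capstan

TASK

Stand the steel tee fitting, hexagon neck up, on the bed of the rack vice, midway along the jaws with its two round side stubs running along the jaw faces, and let go of it. Then wind the spoked capstan clockwise, pushing one spoke after another clear of the bridge that spans it, until the tee is clamped against the fixed jaw with the sprung jaw plate pressed back about half of its 8 mm travel. Never bottom the plate, move the jaw by the capstan only, and leave the elbow and the straight union where they are.

Things in the scene. Friction and masses are not known exactly. Their poses are not given: they have to be found in the camera images.
- vice: The vice, fixed to the bench: base x -55 to 55, y -200 to 180 mm, 30 mm high; its top is the bed (z = 30 mm). Origin at bench level. Its +y axis runs from the capstan to the jaws: capstan under a bridge, sliding jaw, sprung jaw plate, fixed jaw. Jaws are 70 mm wide along x, centred on x = 0, and rise 34 to 36 mm above the bed.
- hub (a point): Point on the capstan's vertical axis at the height of the spokes' centre lines: (0, -150, 80) mm in the vice frame. Axes parallel to the vice's. The hub is 54 mm across.
- capstan (a joint): Angle (rad, 0 to 7) of the capstan: five round steel spokes 72 degrees apart, 12 mm thick. It grows as it turns clockwise seen from above, moving the sliding jaw towards the fixed jaw 10 mm per rad. At 0 one spoke points along the vice's -y. Friction holds it where it is left; turning takes about 0.8 N m (8 N at 100 mm), and up to 0.4 N m more when clamping.
- spoke (a point): Centre of the 22 mm black ball on the end of the spoke that points along the vice's -y at capstan angle 0; it turns with the capstan, 118 mm from the axis. The other four spokes are alike.
- jaw: The sliding jaw (carriage 70 x 30 x 36 mm, with the sprung plate before it). Origin at bed level, in the middle of the carriage's back face, axes parallel to those of the vice: at y = 4 mm + 10 mm per rad of the capstan in the vice frame. The free plate's clamping face lies 48 mm from this origin along +y.
- jaw_plate (a joint): How far (m) the sprung steel jaw plate on the sliding jaw is pressed back: 0 free, 0.008 bottomed; the gap between plate and carriage closes by that much. The spring takes 4 N to start and 4 N more per mm. The free plate's face lies at y = 52 mm + 10 mm per rad of the capstan in the vice frame.
- fixed_jaw: The fixed jaw at the +y end of the bed, bolted at a place that varies. Origin at bed level in the middle of its clamping face; its axes are parallel to those of the vice and the face looks to -y; it is 70 mm wide along x, 34 mm high and 24 mm thick.
- tee: The loose steel tee fitting, about 0.4 kg: a 36 mm cube body, two round stubs (24 mm diameter, 19 mm long, axis 18 mm above its underside) out of opposite sides along its x axis (74 mm over both), and a hexagon neck 24 mm across flats, 34 mm tall, standing on top (from z = 36 to 70 mm), to grip by. A pair of the neck's flats looks along its y axis. Origin at the centre of its underside, z up.
- elbow: Another loose fitting, to be left alone: a 34 mm cube with one round stub out of one side (22 mm) and one on top, 56 mm tall. Origin at the centre of the cube's underside.
- union: Another loose fitting, to be left alone: an upright straight union, a 36 mm hexagon with a round stub below and above, 54 mm tall. Origin at the centre of its underside.
- bridge (a point): Middle of the top of the fixed grey bridge, a flat bar over the hub that spans the capstan along the vice's x: 300 mm long, 60 mm wide along y, 10 mm thick, top 112 mm above the bench (a bearing cap of 44 mm diameter adds 6 mm), legs at x = -145 and 145 mm. Spokes pass under it, fingers cannot: push them from above on either side of it, 30 mm or more from the axis along y.
Not all that is in view belongs to the job. Leave any blue look-alike of the tee alone.

How it is judged:
On the way, in this order (a step that is already met when the one before it is completed fails the run):
1. the tee stands on the bed between the jaws, let go, with the jaw plate still free (z of tee in the frame of vice between 0.026 and 0.034 m and y of tee in the frame of fixed_jaw below -0.012 m and y of tee in the frame of vice above 0.06 m and x of tee in the frame of vice between -0.02 and 0.02 m and angle between tee's own z axis and vertical below 0.1 rad and value of joint jaw_plate below 0.001 m and contact force between the fingers and tee below 0.1 N), for 0.2 s.
2. the capstan is wound until the tee is clamped and the plate pressed back (value of joint jaw_plate above 0.002 m and contact force between tee and fixed_jaw above 5 N), for 0.2 s.
At the end, for the whole second after the job is handed in: Tee upright on the bed (4 mm, 0.1 rad), within 20 mm of midway along the jaws, stubs along the jaw faces (0.1 rad), against the fixed jaw (6 mm) with over 5 N; jaw plate pressed back 2 to 6.5 mm; at rest, let go (all of step 2 and value of joint jaw_plate below 0.0065 m and z of tee in the frame of vice between 0.026 and 0.034 m and x of tee in the frame of vice between -0.02 and 0.02 m and y of tee in the frame of fixed_jaw between -0.024 and -0.014 m and angle between the x axis of tee and the x axis of vice, either way round below 0.1 rad and angle between tee's own z axis and vertical below 0.1 rad and linear speed of tee below 0.01 m/s); the robot touches nothing.
It fails at once if the sprung jaw plate is bottomed (pressed back over 7.6 mm) (value of joint jaw_plate above 0.0076 m).
It fails at once if the elbow or the union is moved by more than 30 mm (distance of any of elbow, union from where it was at the start of the episode above 0.03 m).
It fails at once if the gripper shoves the sliding jaw itself (over 40 N) (contact force between the fingers and jaw above 40 N).
It also fails if it takes over 72 s, if anything falls off the work surface, if the arm or the gripper's body presses on something with over 40 N, if the wrist force passes 120 N, or if a joint passes its speed limit or range.

ROBOT

A 7-joint arm with a two-finger parallel gripper is mounted at the origin on the work surface. World frame = base frame: x ahead of the robot, y to its left, z up, the work surface at z = 0. Lengths are in m, angles in rad, forces in N, time in s.
With the tool pointing down it reaches from about 0.35 to 0.9 m from the base axis. Payload 8.1 kg.
Tool frame: the origin (TCP) lies midway between the tips of the shut fingers; the grasp point (between the pads) lies 19 mm behind it (manip.grip_depth is the distance from the TCP to the grasp point, in m); z points along the fingers, y is the line along which they close (so a half turn about z gives the same grasp; the last joint's range is limited). The gripper opens to 85 mm and grips with 20 to 120 N. Pads are 22 mm wide; open, the fingers measure 114 mm over their backs; the gripper's body (76 mm by 85 mm) begins 54 mm behind the grasp point. The pads swing forward as they close: fully open they stand 13 mm farther back than shut.
Start: joints at [-1.394, 0.434, 0.025, 1.573, -0.012, 1.134, -0.075], TCP at [0.173, 0.601, 0.231] pointing down, gripper open.
Joint ranges: [-2.62, 2.62], [-0.44, 2.09], [-1.27, 1.32], [0.08, 2.57], [-1.32, 4.46], [0.12, 2], [-2.74, 2.74]. Speed limits (rad/s): [2.22, 2.22, 3.01, 3.01, 3.14, 3.14, 3.14].

INTERFACE

Orientations are given as a unit quaternion [w, x, y, z].
In Python, from cell import manip gives the robot as it stands.
- The arm moves only by the shell command python3 -m inch 'ROWS' [FORCE]. ROWS is JSON, a list of rows, each an object of numbers: "jaw": the opening, from -1 (shut) to 1 (fully open); "tx", "ty", "tz": the shift along the tool's x, y, z in cm; "wx", "wy", "wz": the turn, a rotation vector about the tool's x, y, z in rad. In form: [{"jaw": .., "tx": .., "ty": .., "tz": .., "wx": .., "wy": .., "wz": ..}, ...]. A call has 1 to 10 rows; each row is the pose to reach, as a shift and turn from the pose commanded when the call began, along the tool's axes at that moment; what a row does not reach only later rows make up. A row lasts 1/10 s, in which the tool goes at most 50 mm and 8.59 degrees, less where a joint would pass 70% of its speed; a pose out of reach is approached as far as the arm can. A call with a gripper value outside its range is refused whole. The fingers move at their own pace and stop on an object; FORCE is the grip in N (left out, the last holds). Time passes only in rows, so rows that repeat a pose let the fingers close. It gives the time, the measured TCP pose, the force, the opening and the grip force at its end, in the units of the state.
- manip.get_state(): the state, without advancing time (a new reading comes with each control period).
- manip.read_camera(name): name is "scene" or "top" or "wrist"; returns a dict with "frame" (384x512x3 uint8, red, green, blue), "camera_matrix" (3x3 intrinsics, pixels), "extrinsics" (4x4, takes a point from camera to world coordinates). Camera axes: x right, y down, z forward; pixel columns grow to the right and rows downward; lengths in m; the calibration is good to about 2 mm. The wrist camera is an equidistant fisheye: a pixel r from the principal point sees the ray r / f radians off the axis. A picture is of the moment at which its call begins. There is no depth.
- manip.finish_job(): hands the job in; it is judged then, once.
The state is a dict: "clock": time; "q": joint angles; "joint_vel": joint speeds; "effort": joint torques, N m; "ee_pos": TCP position; "orientation": TCP orientation; "force": force on the tool from outside, world axes, zero at the start; "moment": the same for the moment, N m; "width": finger opening in m; "grip_force": force on a finger pad.
Only numpy, scipy, OpenCV 4.12 (cv2) and the standard library are available. Lean on these libraries where they do the work, as an engineer would, in place of code of your own. Each camera call takes 0.05 s, during which the arm holds its last target. There are 200 camera calls.

## Working session

There is one attempt and no reset: what is moved stays moved. The work goes in short steps, Python scripts to look and compute and a shell command to move; the robot and the scene stay as the last step left them, time stands still between calls to the robot, and variables do not carry over. Pictures are saved under pics/ and viewed, at most 10 in all, crops included, and the job is handed in when it is done.

```bash
mkdir -p pics; ls
cat > h.py <<'E'
from cell import manip
import numpy as np, cv2
from scipy.spatial.transform import Rotation as R
def snap(n,f):
    c=manip.read_camera(n); cv2.imwrite(f'pics/{f}.png',c['frame'][:,:,::-1]); np.savez(f'pics/{f}.npz',K=c['camera_matrix'],E=c['extrinsics']); return c
def ray(f,u,v,fish=False):
    d=np.load(f'pics/{f}.npz'); K,E=d['K'],d['E']
    x=np.array([(u-K[0,2])/K[0,0],(v-K[1,2])/K[1,1]])
    if fish:
        r=np.linalg.norm(x); dv=np.r_[x/r*np.sin(r),np.cos(r)] if r>0 else np.array([0,0,1.])
    else: dv=np.r_[x,1]
    return E[:3,3],E[:3,:3]@dv
def atz(f,u,v,z,fish=False):
    o,d=ray(f,u,v,fish); return o+d*(z-o[2])/d[2]
def proj(f,p,fish=False):
    d=np.load(f'pics/{f}.npz'); K,E=d['K'],d['E']; c=E[:3,:3].T@(np.array(p)-E[:3,3])
    if fish:
        r=np.hypot(c[0],c[1]); t=np.arctan2(r,c[2]); x=c[:2]/r*t
    else: x=c[:2]/c[2]
    return x[0]*K[0,0]+K[0,2],x[1]*K[1,1]+K[1,2]
def tool(p):
    "world vector/target -> tool-axes shift in cm from the present pose"
    s=manip.get_state(); w,x,y,z=s['orientation']; r=R.from_quat([x,y,z,w])
    return np.round(r.inv().apply(np.array(p)-s['ee_pos'])*100,2)
E
python3 - <<'E'
from h import *
np.set_printoptions(precision=4,suppress=True)
a=snap('top','top0'); b=snap('scene','scene0'); print(a['camera_matrix'],a['extrinsics'],b['extrinsics'])
s=manip.get_state(); print(s)
E
```

```text
pics
[[377.8622   0.     250.8643]
 [  0.     377.8622 188.8293]
 [  0.       0.       1.    ]] [[ 0.0194 -0.9913  0.1303  0.3596]
 [-0.9998 -0.0183  0.0093  0.0767]
 [-0.0069 -0.1304 -0.9914  1.0637]
 [ 0.      0.      0.      1.    ]] [[-0.6213  0.4683 -0.6282  1.1461]
 [ 0.7835  0.3695 -0.4995  0.572 ]
 [-0.0018 -0.8026 -0.5965  0.7123]
 [ 0.      0.      0.      1.    ]]
{'clock': 0.1, 'q': array([-1.3936,  0.4351,  0.025 ,  1.574 , -0.0116,  1.134 , -0.0751]), 'joint_vel': array([ 0.0001, -0.001 , -0.0007, -0.005 ,  0.0008,  0.0011, -0.0006]), 'effort': array([  0.0022, -67.1755,   1.0275, -31.6908,   0.0157,   0.0072,
         0.    ]), 'ee_pos': array([0.1725, 0.6003, 0.2306]), 'orientation': array([-0.    ,  0.1395,  0.9902, -0.0007]), 'force': array([-0.0224, -0.4882,  0.3363]), 'moment': array([ 0.0374,  0.003 , -0.0124]), 'grip_force': 0.0, 'width': 0.08543429452259846}
```

View pics/top0.png

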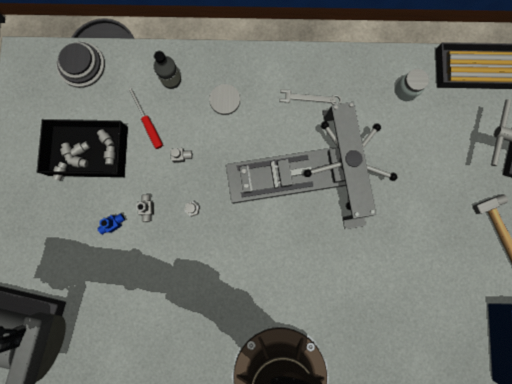

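View pics/scene0.png

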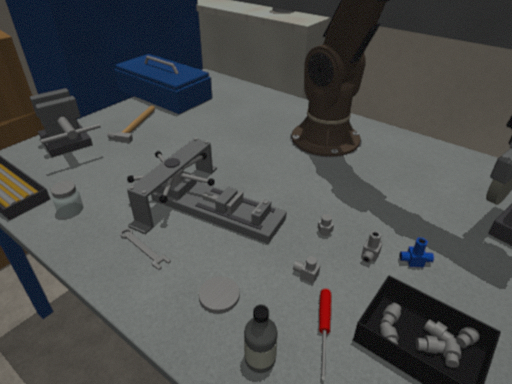

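The top view shows the tee at about (146,207), the blue look-alike at (111,224), the elbow at (180,155), the union at (192,208), and the vice from (230,185) to (355,160). I'll enlarge it for precise pixels.

Run:
```python
import cv2
a=cv2.imread('pics/top0.png'); 
c=cv2.resize(a[90:235,225:405],None,fx=4,fy=4,interpolation=cv2.INTER_CUBIC)
cv2.imwrite('pics/crop1.png',c)
```

```text
(no output)
```

View pics/crop1.png

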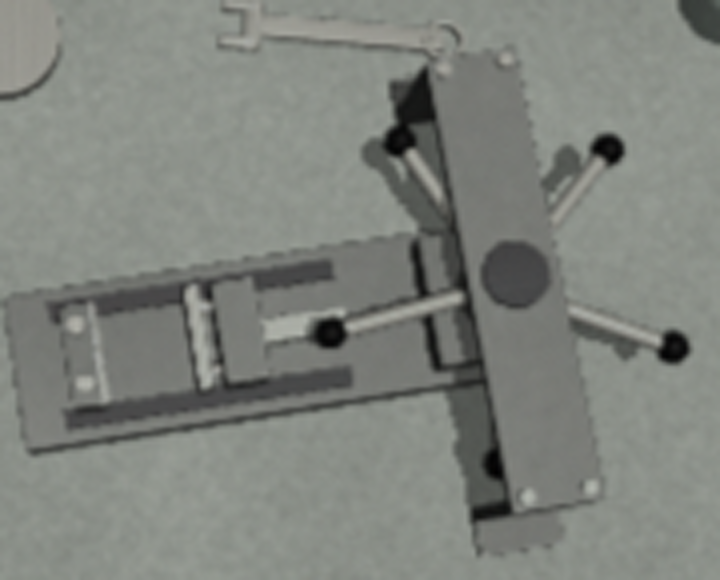

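```bash
cat > fit.py <<'E'
from h import *
from scipy.optimize import least_squares
np.set_printoptions(precision=4,suppress=True)
f='top0'; C=lambda x,y:(225+(x+.5)/4-.5,90+(y+.5)/4-.5)
balls=[(400,139),(607,149),(673,346),(330,331)]
# vice-frame fixed points: bed corners, bridge corners
V=[((28,451),(-.055,.18,.03)),((5,297),(.055,.18,.03)),((515,516),(-.15,-.12,.112)),((603,500),(-.15,-.18,.112)),((432,66),(.15,-.12,.112)),((516,274),(0,-.15,.118))]
def vw(p,q): 
    c,s=np.cos(p[2]),np.sin(p[2]); return np.array([p[0]+c*q[0]-s*q[1],p[1]+s*q[0]+c*q[1],q[2]])
def res(p):
    r=[]
    for uv,q in V: r+=list(np.array(proj(f,vw(p,q)))-C(*uv))
    for k,uv in zip([2,1,0,3],balls):pass
    # capstan angle a: spoke k direction: -y turned clockwise by a+72k
    for k,uv in enumerate(balls):
        best=min((np.array(proj(f,vw(p,(.118*np.sin(t),-.15+.118*np.cos(t),.08))))-C(*uv) for t in np.pi+p[3]+np.arange(5)*2*np.pi/5),key=np.linalg.norm)
        r+=list(best)
    return np.array(r)
P=min((least_squares(res,[.4,.0,.1,a]) for a in np.arange(0,1.26,.3)),key=lambda o:o.cost)
if __name__=='__main__':
    print(P.x,P.fun.reshape(-1,2),P.cost)
    p=P.x
    def inv(w): 
        c,s=np.cos(p[2]),np.sin(p[2]); d=w[:2]-p[:2]; return np.array([c*d[0]+s*d[1],-s*d[0]+c*d[1]])*1000
    for n,uv,z in [('fix face top',(93,303),.064),('fix face',(107,402),.064),('plate',(185,290),.064),('plate',(204,388),.064),('car back',(255,280),.066),('car back',(268,375),.066),]:
        print(n,inv(atz(f,*C(*uv),z)))
    print('tee',atz(f,146,202,.07),atz(f,144,207,.035)); print('elbow',atz(f,180,155,.03),'union',atz(f,192,208,.04))
    import cv2
    a=cv2.imread('pics/top0.png'); cv2.imwrite('pics/crop2.png',cv2.resize(a[140:245,90:215],None,fx=5,fy=5,interpolation=cv2.INTER_CUBIC))
E
python3 fit.py
```

```text
[ 0.542  -0.028   0.172   0.5117] [[-0.4929 -0.0231]
 [-0.4785 -0.4031]
 [-0.4487 -0.2912]
 [ 1.0736  0.0633]
 [-1.1804 -1.441 ]
 [ 0.496  -0.0179]
 [ 0.1628  0.7369]
 [ 0.3044  0.3879]
 [ 0.0712  0.4345]
 [ 0.4135  0.5054]] 3.6133157377084566
fix face top [ 33.4323 119.4495]
fix face [-34.3637 120.3607]
plate [32.7319 56.903 ]
plate [-34.9514  54.9539]
car back [31.8838  9.4913]
car back [-33.0935  11.5685]
tee [0.4499 0.3628 0.07  ] [0.4393 0.3776 0.035 ]
elbow [0.5872 0.2864 0.03  ] union [0.4387 0.2453 0.04  ]
```

View pics/crop2.png

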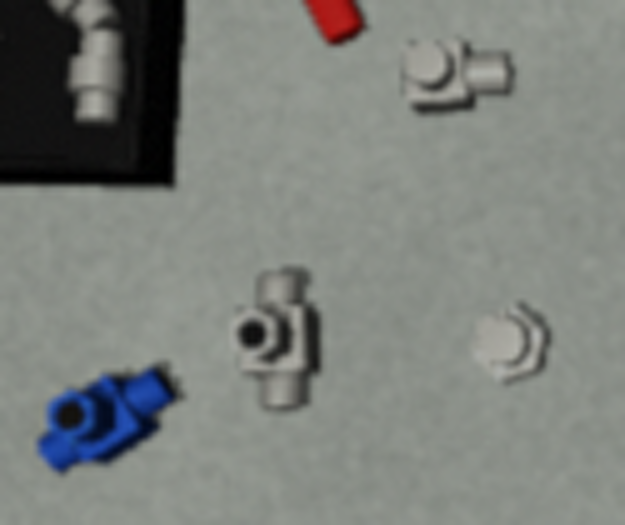

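```bash
cat >> h.py <<'E'
def plan(p,yaw=None):
    "shift (cm, tool axes) to world p and wz to bring tool y to world yaw (mod pi)"
    s=manip.get_state(); w,x,y,z=s['orientation']; r=R.from_quat([x,y,z,w]); Y=r.apply([0,1,0]); Z=r.apply([0,0,1])
    cur=np.arctan2(Y[1],Y[0]); d=None
    if yaw is not None: d=-((yaw-cur+np.pi/2)%np.pi-np.pi/2)
    print('shift',tool(p),'wz',d,'tooly yaw',cur,'z',Z.round(3),'q7',s['q'][6],'pos',s['ee_pos'].round(4))
E
python3 - <<'E'
from h import *
f='top0'; C=lambda x,y:(90+(x+.5)/5-.5,140+(y+.5)/5-.5)
n=atz(f,*C(252,335),.07); a=atz(f,*C(282,285),.018); b=atz(f,*C(284,392),.018)
print(n,a,b,(a+b)/2,np.arctan2(*(a-b)[1::-1]))
yaw=np.arctan2(*(a-b)[1::-1])+np.pi/2
plan([n[0],n[1],.15],yaw)
E
```

```text
[0.43746074 0.37798308 0.07      ] [0.46978253 0.37859542 0.018     ] [0.41025842 0.37416893 0.018     ] [0.44002047 0.37638217 0.018     ] 0.07422809754428385
shift [-31.6  -14.03   8.09] wz -0.3541253801851969 tooly yaw 1.2908990441539836 z [-0.    -0.001 -1.   ] q7 -0.07512041406977553 pos [0.1725 0.6003 0.2306]
```

```bash
python3 -m inch '[{"jaw":1,"tx":-31.6,"ty":-14,"tz":8,"wz":-0.35},{"jaw":1,"tx":-31.6,"ty":-14,"tz":8,"wz":-0.35},{"jaw":1,"tx":-31.6,"ty":-14,"tz":8,"wz":-0.35},{"jaw":1,"tx":-31.6,"ty":-14,"tz":8,"wz":-0.35},{"jaw":1,"tx":-31.6,"ty":-14,"tz":8,"wz":-0.35},{"jaw":1,"tx":-31.6,"ty":-14,"tz":8,"wz":-0.35},{"jaw":1,"tx":-31.6,"ty":-14,"tz":8,"wz":-0.35},{"jaw":1,"tx":-31.6,"ty":-14,"tz":8,"wz":-0.35},{"jaw":1,"tx":-31.6,"ty":-14,"tz":8,"wz":-0.35},{"jaw":1,"tx":-31.6,"ty":-14,"tz":8,"wz":-0.35}]' 40
python3 - <<'E'
from h import *
c=snap('wrist','w1'); print(c['camera_matrix']); plan([.4375,.378,.15],.0742+np.pi/2)
E
```

```text
[[297.31863964   0.         248.96059021]
 [  0.         297.31863964 191.50134341]
 [  0.           0.           1.        ]]
shift [-31.6  -14.04   8.09] wz -0.3540739608060721 tooly yaw 1.2909223659888245 z [-0.    -0.001 -1.   ] q7 -0.07510893642832425 pos [0.1725 0.6003 0.2307]invalid input at $[0]: expected keys jaw, tx, ty, tz, wx, wy, wz
```

View pics/w1.png

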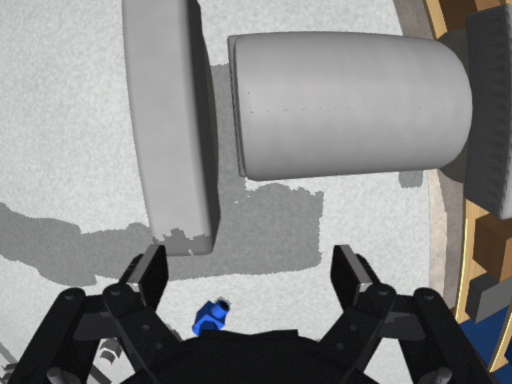

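The wrist view shows mostly the arm's own links, because the move was refused: every row needs all seven keys. I'll repeat it in full.

```bash
python3 -m inch '[{"jaw":1,"tx":-31.6,"ty":-14,"tz":8,"wx":0,"wy":0,"wz":-0.35},{"jaw":1,"tx":-31.6,"ty":-14,"tz":8,"wx":0,"wy":0,"wz":-0.35},{"jaw":1,"tx":-31.6,"ty":-14,"tz":8,"wx":0,"wy":0,"wz":-0.35},{"jaw":1,"tx":-31.6,"ty":-14,"tz":8,"wx":0,"wy":0,"wz":-0.35},{"jaw":1,"tx":-31.6,"ty":-14,"tz":8,"wx":0,"wy":0,"wz":-0.35},{"jaw":1,"tx":-31.6,"ty":-14,"tz":8,"wx":0,"wy":0,"wz":-0.35},{"jaw":1,"tx":-31.6,"ty":-14,"tz":8,"wx":0,"wy":0,"wz":-0.35},{"jaw":1,"tx":-31.6,"ty":-14,"tz":8,"wx":0,"wy":0,"wz":-0.35},{"jaw":1,"tx":-31.6,"ty":-14,"tz":8,"wx":0,"wy":0,"wz":-0.35},{"jaw":1,"tx":-31.6,"ty":-14,"tz":8,"wx":0,"wy":0,"wz":-0.35}]' 40
python3 - <<'E'
from h import *
c=snap('wrist','w2'); plan([.4375,.378,.15],.0742+np.pi/2)
E
```

```text
clock: 1.15
ee_pos: [0.4367, 0.3799, 0.1513]
orientation: [-0.0, -0.036, 0.999, 0.0]
force: [-1.1, -0.3, 0.6]
width: 0.0854
grip_force: 0.0
shift [-0.1  -0.24  0.15] wz -0.0018028116621948698 tooly yaw 1.6431935151327017 z [-0.001  0.001 -1.   ] q7 0.8441914871502102 pos [0.4364 0.3804 0.1515]
```

View pics/w2.png

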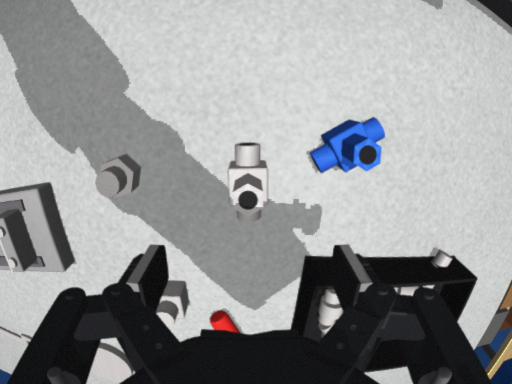

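The wrist view shows the grey tee centred at column 248, with its neck hole at (248,200) and far stub at (247,150). It is well aligned with the tool.

Run:
```python
from h import *
n=atz('w2',248.3,200,.07,True); a=atz('w2',247.5,144,.03,True); print(n,a,np.arctan2(n[1]-a[1],n[0]-a[0]))
plan([n[0],n[1],.04],.0742+np.pi/2)
```

```text
[0.43808946 0.38056744 0.07      ] [0.3993663  0.37702586 0.03      ] 0.09120531776065746
shift [-0.18 -0.   11.15] wz -0.0018028116621948698 tooly yaw 1.6431935151327017 z [-0.001  0.001 -1.   ] q7 0.8441914871502102 pos [0.4364 0.3804 0.1515]
```

```bash
python3 -m inch '[{"jaw":1,"tx":-0.2,"ty":0,"tz":5,"wx":0,"wy":0,"wz":-0.01},{"jaw":1,"tx":-0.2,"ty":0,"tz":9,"wx":0,"wy":0,"wz":-0.01},{"jaw":1,"tx":-0.2,"ty":0,"tz":11.1,"wx":0,"wy":0,"wz":-0.01},{"jaw":0,"tx":-0.2,"ty":0,"tz":11.1,"wx":0,"wy":0,"wz":-0.01},{"jaw":-1,"tx":-0.2,"ty":0,"tz":11.1,"wx":0,"wy":0,"wz":-0.01},{"jaw":-1,"tx":-0.2,"ty":0,"tz":11.1,"wx":0,"wy":0,"wz":-0.01},{"jaw":-1,"tx":-0.2,"ty":0,"tz":11.1,"wx":0,"wy":0,"wz":-0.01},{"jaw":-1,"tx":-0.2,"ty":0,"tz":11.1,"wx":0,"wy":0,"wz":-0.01},{"jaw":-1,"tx":-0.2,"ty":0,"tz":11.1,"wx":0,"wy":0,"wz":-0.01},{"jaw":-1,"tx":-0.2,"ty":0,"tz":11.1,"wx":0,"wy":0,"wz":-0.01}]' 50
```

```text
clock: 2.2
ee_pos: [0.4403, 0.3798, 0.0419]
orientation: [0.001, -0.04, 0.999, 0.001]
force: [-1.7, 0.3, 6.3]
width: 0.0226
grip_force: 49.6
```

Run:
```python
from h import *
from fit import P,vw
w=vw(P.x,(0,.090,0)); print(w)
plan([w[0],w[1],.135],P.x[2]+np.pi/2)
```

```text
[0.5266 0.0607 0.    ]
shift [ -6.06 -32.48  -9.36] wz -0.09200124018610722 tooly yaw 1.6508039874892688 z [ 0.002  0.002 -1.   ] q7 0.855371324816071 pos [0.4403 0.3798 0.0419]
```

```bash
python3 -m inch '[{"jaw":-1,"tx":0,"ty":0,"tz":-5,"wx":0,"wy":0,"wz":0},{"jaw":-1,"tx":0,"ty":-1,"tz":-9.3,"wx":0,"wy":0,"wz":0},{"jaw":-1,"tx":-1,"ty":-5,"tz":-9.3,"wx":0,"wy":0,"wz":-0.02},{"jaw":-1,"tx":-2,"ty":-10,"tz":-9.3,"wx":0,"wy":0,"wz":-0.04},{"jaw":-1,"tx":-3,"ty":-15,"tz":-9.3,"wx":0,"wy":0,"wz":-0.06},{"jaw":-1,"tx":-4,"ty":-20,"tz":-9.3,"wx":0,"wy":0,"wz":-0.09},{"jaw":-1,"tx":-5,"ty":-25,"tz":-9.3,"wx":0,"wy":0,"wz":-0.09},{"jaw":-1,"tx":-6,"ty":-29,"tz":-9.3,"wx":0,"wy":0,"wz":-0.09},{"jaw":-1,"tx":-6,"ty":-32.4,"tz":-9.3,"wx":0,"wy":0,"wz":-0.09},{"jaw":-1,"tx":-6,"ty":-32.4,"tz":-9.3,"wx":0,"wy":0,"wz":-0.09}]'
python3 - <<'E'
from h import *
from fit import P,vw
w=vw(P.x,(0,.090,0))
plan([w[0],w[1],.0725],P.x[2]+np.pi/2)
c=snap('wrist','w3')
for q in [(-.035,.120,.064),(.035,.120,.064),(-.035,.057,.064),(.055,.18,.03),(-.055,.18,.03)]: print(q,proj('w3',vw(P.x,q),True))
E
```

```text
clock: 3.2
ee_pos: [0.5256, 0.0539, 0.1336]
orientation: [-0.0, -0.081, 0.997, -0.002]
force: [-0.5, 0.6, -3.3]
width: 0.0233
grip_force: 51.2
shift [-0.21  0.67  6.11] wz -0.010550183360410692 tooly yaw 1.7322550443149654 z [ 0.    -0.003 -1.   ] q7 1.5533831210283464 pos [0.5256 0.0539 0.1336]
(-0.035, 0.12, 0.064) (np.float64(296.9903771620715), np.float64(160.67641241411886))
(0.035, 0.12, 0.064) (np.float64(293.210934480563), np.float64(245.46658858557566))
(-0.035, 0.057, 0.064) (np.float64(211.22295545992273), np.float64(161.35792761426305))
(0.055, 0.18, 0.03) (np.float64(347.8633281367099), np.float64(244.81174232605193))
(-0.055, 0.18, 0.03) (np.float64(359.03063028663416), np.float64(130.57908617831959))
```

View pics/w3.png

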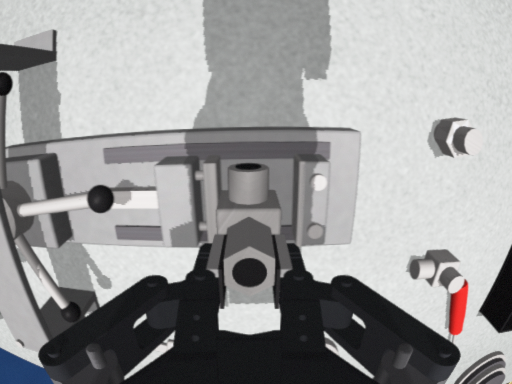

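The view shows the fixed jaw's face edge at u≈298 (predicted 297), the plate at u≈211–219, and the tee hanging between them at u≈249. I'll lower it partway, then measure.

```bash
python3 -m inch '[{"jaw":-1,"tx":0,"ty":0,"tz":0,"wx":0,"wy":0,"wz":-0.01},{"jaw":-1,"tx":0,"ty":0,"tz":1.5,"wx":0,"wy":0,"wz":-0.01},{"jaw":-1,"tx":0,"ty":0,"tz":2.5,"wx":0,"wy":0,"wz":-0.01},{"jaw":-1,"tx":0,"ty":0,"tz":2.5,"wx":0,"wy":0,"wz":-0.01}]'
python3 - <<'E'
from h import *
from fit import P,vw
w=vw(P.x,(0,.090,0))
plan([w[0],w[1],.0725],P.x[2]+np.pi/2)
E
```

```text
clock: 3.65
ee_pos: [0.524, 0.0619, 0.107]
orientation: [-0.001, -0.091, 0.996, 0.0]
force: [-1.0, 0.3, -3.9]
width: 0.0232
grip_force: 51.0
shift [-0.24 -0.17  3.45] wz 0.010380285951922641 tooly yaw 1.7531855136272987 z [-0.003 -0.    -1.   ] q7 1.5616284338657915 pos [0.524  0.0619 0.107 ]
```

```bash
python3 -m inch '[{"jaw":-1,"tx":-0.2,"ty":-0.1,"tz":1.5,"wx":0,"wy":0,"wz":0.01},{"jaw":-1,"tx":-0.2,"ty":-0.1,"tz":2.6,"wx":0,"wy":0,"wz":0.01},{"jaw":-1,"tx":-0.2,"ty":-0.1,"tz":3.2,"wx":0,"wy":0,"wz":0.01},{"jaw":-1,"tx":-0.2,"ty":-0.1,"tz":3.5,"wx":0,"wy":0,"wz":0.01},{"jaw":-1,"tx":-0.2,"ty":-0.1,"tz":3.5,"wx":0,"wy":0,"wz":0.01}]'
python3 - <<'E'
from h import *
from fit import P,vw
w=vw(P.x,(0,.090,0))
plan([w[0],w[1],.0725],P.x[2]+np.pi/2)
E
```

```text
clock: 4.15
ee_pos: [0.5273, 0.0603, 0.0731]
orientation: [-0.0, -0.085, 0.996, 0.0]
force: [-0.3, -0.9, -4.5]
width: 0.0229
grip_force: 51.1
shift [0.07 0.05 0.06] wz -0.0015337829068975406 tooly yaw 1.7412714447684785 z [-0.001 -0.    -1.   ] q7 1.5581477796039283 pos [0.5273 0.0603 0.0731]
```

```bash
python3 -m inch '[{"jaw":-1,"tx":0,"ty":0,"tz":0.2,"wx":0,"wy":0,"wz":0},{"jaw":-1,"tx":0,"ty":0,"tz":0.2,"wx":0,"wy":0,"wz":0}]'
```

```text
clock: 4.35
ee_pos: [0.528, 0.0603, 0.072]
orientation: [0.001, -0.085, 0.996, 0.0]
force: [0.3, -1.0, -0.7]
width: 0.0232
grip_force: 51.5
```

The tee is touching the bed. I'll release it and rise.

```bash
python3 -m inch '[{"jaw":0,"tx":0,"ty":0,"tz":0.1,"wx":0,"wy":0,"wz":0},{"jaw":0.3,"tx":0,"ty":0,"tz":0,"wx":0,"wy":0,"wz":0},{"jaw":0.6,"tx":0,"ty":0,"tz":-0.3,"wx":0,"wy":0,"wz":0},{"jaw":0.6,"tx":0,"ty":0,"tz":-2,"wx":0,"wy":0,"wz":0},{"jaw":0.6,"tx":0,"ty":0,"tz":-5,"wx":0,"wy":0,"wz":0},{"jaw":0,"tx":0,"ty":0,"tz":-9,"wx":0,"wy":0,"wz":0},{"jaw":-1,"tx":0,"ty":0,"tz":-12,"wx":0,"wy":0,"wz":0},{"jaw":-1,"tx":0,"ty":0,"tz":-12,"wx":0,"wy":0,"wz":0}]'
python3 - <<'E'
from h import *
from fit import P,vw
c=snap('wrist','w4'); 
for z in (0,.07): print(proj('w4',vw(P.x,(0,.09,.03+z)),True))
print(manip.get_state()['q'])
E
```

```text
clock: 5.15
ee_pos: [0.5302, 0.0606, 0.196]
orientation: [0.004, -0.085, 0.996, 0.001]
force: [0.6, 0.2, -0.6]
width: 0.0251
grip_force: 0.0
(np.float64(248.56065234071602), np.float64(167.58282036892572))
(np.float64(248.46988156680038), np.float64(187.55600714155315))
[-0.2606  0.3182  0.0597  1.8561 -0.0229  0.963   1.55  ]
```

View pics/w4.png

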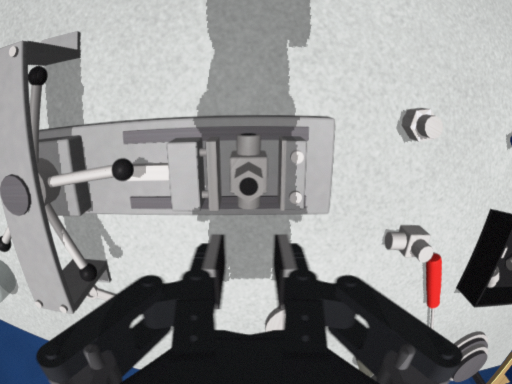

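The tee stands alone on the bed at pixel (248,186), as predicted. Next I'll wind the capstan, turning the hand a quarter turn and going to the west side of the spoke nearest the jaws.

```bash
cat > cap.py <<'E'
from h import *
from fit import P,vw
def ctr(phi,r=85,push=0):
    t=np.radians(phi); d=14.5*abs(np.cos(t))+11*abs(np.sin(t))+6-push
    return np.array([r*np.sin(t)-d*np.cos(t), r*np.cos(t)+d*np.sin(t)])
def W(xy,z): return vw(P.x,(xy[0]/1000,xy[1]/1000-.15,z))
E
python3 - <<'E'
from cap import *
s=manip.get_state()
for z in (.15,.073): plan(W((-50,78),z),P.x[2])
E
```

```text
shift [  5.22 -16.15   4.34] wz 1.5688174040227056 tooly yaw 1.7408263049031851 z [ 0.005  0.001 -1.   ] q7 1.5499767632776644 pos [0.529  0.0605 0.1937]
shift [  5.26 -16.15  12.04] wz 1.5688174040227056 tooly yaw 1.7408263049031851 z [ 0.005  0.001 -1.   ] q7 1.5499767632776644 pos [0.529  0.0605 0.1937]
```

```bash
python3 -m inch '[{"jaw":-1,"tx":1,"ty":-2,"tz":0,"wx":0,"wy":0,"wz":0.15},{"jaw":-1,"tx":2,"ty":-4,"tz":0,"wx":0,"wy":0,"wz":0.3},{"jaw":-1,"tx":3,"ty":-6,"tz":0,"wx":0,"wy":0,"wz":0.45},{"jaw":-1,"tx":4,"ty":-8,"tz":1,"wx":0,"wy":0,"wz":0.6},{"jaw":-1,"tx":5.2,"ty":-10,"tz":2,"wx":0,"wy":0,"wz":0.75},{"jaw":-1,"tx":5.2,"ty":-12,"tz":3,"wx":0,"wy":0,"wz":0.9},{"jaw":-1,"tx":5.2,"ty":-14,"tz":4.3,"wx":0,"wy":0,"wz":1.05},{"jaw":-1,"tx":5.2,"ty":-16.1,"tz":4.3,"wx":0,"wy":0,"wz":1.2},{"jaw":-1,"tx":5.2,"ty":-16.1,"tz":4.3,"wx":0,"wy":0,"wz":1.35},{"jaw":-1,"tx":5.2,"ty":-16.1,"tz":4.3,"wx":0,"wy":0,"wz":1.5}]'
python3 -m inch '[{"jaw":-1,"tx":0,"ty":0,"tz":0,"wx":0,"wy":0,"wz":0.07},{"jaw":-1,"tx":0,"ty":0,"tz":0,"wx":0,"wy":0,"wz":0.07}]'
python3 - <<'E'
from cap import *
print(manip.get_state()['width'])
plan(W((-50,78),.073),P.x[2])
E
```

```text
clock: 6.2
ee_pos: [0.5027, -0.1082, 0.1472]
orientation: [-0.001, 0.62, 0.784, -0.001]
force: [-0.3, 0.2, 0.2]
width: 0.0001
grip_force: 0.0
clock: 6.4
ee_pos: [0.5029, -0.1071, 0.1474]
orientation: [-0.001, 0.645, 0.765, -0.001]
force: [-0.7, -0.5, 1.1]
width: -0.0001
grip_force: 0.0
-0.00010225153907415881
shift [-0.07  0.22  7.44] wz -0.0020318883844316904 tooly yaw 0.16997701249604782 z [-0.002 -0.    -1.   ] q7 0.493984147154344 pos [ 0.5029 -0.1071  0.1474]
```

```bash
python3 -m inch '[{"jaw":-1,"tx":0,"ty":0.2,"tz":4,"wx":0,"wy":0,"wz":0},{"jaw":-1,"tx":0,"ty":0.2,"tz":7.4,"wx":0,"wy":0,"wz":0},{"jaw":-1,"tx":0,"ty":0.2,"tz":7.4,"wx":0,"wy":0,"wz":0}]'
python3 -m inch '[{"jaw":-1,"tx":0.3,"ty":1.2,"tz":0,"wx":0,"wy":0,"wz":0},{"jaw":-1,"tx":0.5,"ty":2.2,"tz":0,"wx":0,"wy":0,"wz":0},{"jaw":-1,"tx":0.8,"ty":3.5,"tz":0,"wx":0,"wy":0,"wz":0},{"jaw":-1,"tx":1,"ty":5,"tz":0,"wx":0,"wy":0,"wz":0},{"jaw":-1,"tx":0.9,"ty":6.2,"tz":0,"wx":0,"wy":0,"wz":0},{"jaw":-1,"tx":0.7,"ty":7.4,"tz":0,"wx":0,"wy":0,"wz":0}]'
python3 - <<'E'
from cap import *
plan(W(ctr(30),.073),P.x[2])
E
```

```text
clock: 6.7
ee_pos: [0.5022, -0.1062, 0.0706]
orientation: [-0.003, 0.643, 0.766, -0.002]
force: [-0.1, 0.4, -1.0]
width: 0.0005
grip_force: 0.0
clock: 7.3
ee_pos: [0.5755, -0.0882, 0.0754]
orientation: [-0.002, 0.644, 0.765, -0.002]
force: [-13.2, -1.8, 7.0]
width: 0.0002
grip_force: 6.8
shift [ 0.07 -0.11  0.24] wz -0.0014941380885957756 tooly yaw 0.1705147627918838 z [-0.004 -0.    -1.   ] q7 0.5107031917274256 pos [ 0.5755 -0.0882  0.0754]
```

```bash
python3 -m inch '[{"jaw":-1,"tx":-0.3,"ty":1,"tz":0.2,"wx":0,"wy":0,"wz":0},{"jaw":-1,"tx":-0.9,"ty":2.1,"tz":0.2,"wx":0,"wy":0,"wz":0},{"jaw":-1,"tx":-1.6,"ty":3.2,"tz":0.2,"wx":0,"wy":0,"wz":0},{"jaw":-1,"tx":-2.3,"ty":4.1,"tz":0.2,"wx":0,"wy":0,"wz":0},{"jaw":-1,"tx":-2.3,"ty":4.1,"tz":0.2,"wx":0,"wy":0,"wz":0}]'
python3 - <<'E'
from cap import *
plan(W(ctr(60),.073),P.x[2]); plan(W((-55,75),.14),P.x[2])
snap('top','top1')
a=cv2.imread('pics/top1.png'); cv2.imwrite('pics/crop3.png',cv2.resize(a[90:235,225:405],None,fx=4,fy=4,interpolation=cv2.INTER_CUBIC))
E
```

```text
clock: 7.8
ee_pos: [0.6214, -0.1021, 0.0728]
orientation: [-0.001, 0.644, 0.765, -0.0]
force: [-3.4, 2.1, -1.0]
width: -0.0001
grip_force: 2.0
shift [-0.11 -0.33 -0.02] wz 1.8260962309391005e-05 tooly yaw 0.17202716184278902 z [-0.003  0.001 -1.   ] q7 0.5261394404975724 pos [ 0.6214 -0.1021  0.0728]
shift [  1.18 -12.07  -6.69] wz 1.8260962309391005e-05 tooly yaw 0.17202716184278902 z [-0.003  0.001 -1.   ] q7 0.5261394404975724 pos [ 0.6214 -0.1021  0.0728]
```

View pics/crop3.png

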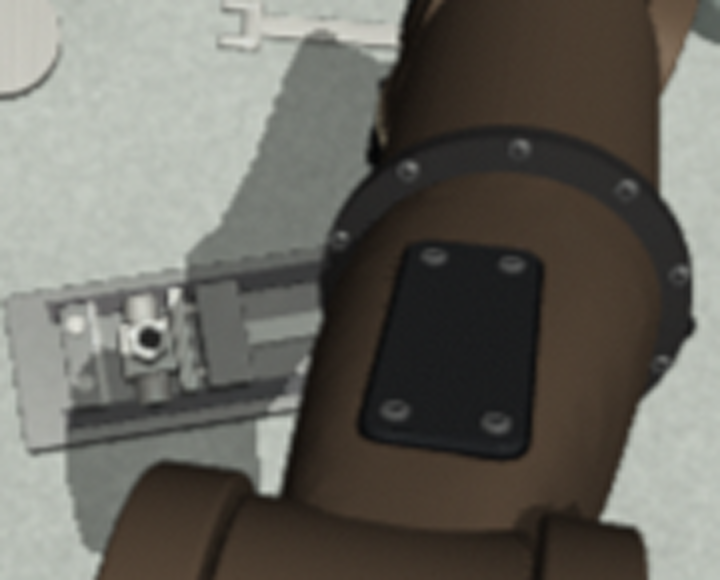

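The crop shows the jaw plate advanced towards the tee, which is still standing at (150,340). The arm hides the capstan. Next is stroke 2.

```bash
python3 -m inch '[{"jaw":-1,"tx":0.2,"ty":-0.5,"tz":-3,"wx":0,"wy":0,"wz":0},{"jaw":-1,"tx":0.2,"ty":-1,"tz":-6,"wx":0,"wy":0,"wz":0},{"jaw":-1,"tx":0.5,"ty":-5,"tz":-6,"wx":0,"wy":0,"wz":0},{"jaw":-1,"tx":0.9,"ty":-9,"tz":-6,"wx":0,"wy":0,"wz":0},{"jaw":-1,"tx":0.9,"ty":-12.3,"tz":-6,"wx":0,"wy":0,"wz":0},{"jaw":-1,"tx":0.9,"ty":-12.3,"tz":-5.5,"wx":0,"wy":0,"wz":0},{"jaw":-1,"tx":0.9,"ty":-12.3,"tz":-3,"wx":0,"wy":0,"wz":0},{"jaw":-1,"tx":0.9,"ty":-12.3,"tz":0,"wx":0,"wy":0,"wz":0},{"jaw":-1,"tx":0.9,"ty":-12.3,"tz":0,"wx":0,"wy":0,"wz":0}]'
python3 - <<'E'
from cap import *
for ph in (-12,0,15,30,45,60): plan(W(ctr(ph),.073),P.x[2])
E
```

```text
clock: 8.75
ee_pos: [0.4989, -0.1143, 0.0709]
orientation: [-0.001, 0.644, 0.765, -0.001]
force: [0.4, -0.5, -0.1]
width: -0.0001
grip_force: 0.0
shift [ 0.62  1.75 -0.21] wz 0.00023333205016395908 tooly yaw 0.17224223293064356 z [-0.002  0.    -1.   ] q7 0.5827036378358257 pos [ 0.4989 -0.1143  0.0709]
shift [ 1.27  3.67 -0.22] wz 0.00023333205016395908 tooly yaw 0.17224223293064356 z [-0.002  0.    -1.   ] q7 0.5827036378358257 pos [ 0.4989 -0.1143  0.0709]
shift [ 1.57  5.71 -0.22] wz 0.00023333205016395908 tooly yaw 0.17224223293064356 z [-0.002  0.    -1.   ] q7 0.5827036378358257 pos [ 0.4989 -0.1143  0.0709]
shift [ 1.33  7.89 -0.23] wz 0.00023333205016395908 tooly yaw 0.17224223293064356 z [-0.002  0.    -1.   ] q7 0.5827036378358257 pos [ 0.4989 -0.1143  0.0709]
shift [ 0.48 10.03 -0.23] wz 0.00023333205016395908 tooly yaw 0.17224223293064356 z [-0.002  0.    -1.   ] q7 0.5827036378358257 pos [ 0.4989 -0.1143  0.0709]
shift [-1.01 11.94 -0.24] wz 0.00023333205016395908 tooly yaw 0.17224223293064356 z [-0.002  0.    -1.   ] q7 0.5827036378358257 pos [ 0.4989 -0.1143  0.0709]
```

```bash
python3 -m inch '[{"jaw":-1,"tx":0.3,"ty":1,"tz":-0.1,"wx":0,"wy":0,"wz":0},{"jaw":-1,"tx":0.7,"ty":2.2,"tz":-0.1,"wx":0,"wy":0,"wz":0},{"jaw":-1,"tx":1.3,"ty":3.7,"tz":-0.1,"wx":0,"wy":0,"wz":0},{"jaw":-1,"tx":1.5,"ty":5,"tz":-0.1,"wx":0,"wy":0,"wz":0},{"jaw":-1,"tx":1.5,"ty":6.4,"tz":-0.1,"wx":0,"wy":0,"wz":0},{"jaw":-1,"tx":1.3,"ty":7.9,"tz":-0.1,"wx":0,"wy":0,"wz":0},{"jaw":-1,"tx":0.9,"ty":9,"tz":-0.1,"wx":0,"wy":0,"wz":0},{"jaw":-1,"tx":0.3,"ty":10.3,"tz":-0.1,"wx":0,"wy":0,"wz":0},{"jaw":-1,"tx":-0.4,"ty":11.2,"tz":-0.1,"wx":0,"wy":0,"wz":0},{"jaw":-1,"tx":-1,"ty":11.9,"tz":-0.1,"wx":0,"wy":0,"wz":0}]'
python3 - <<'E'
from cap import *
plan(W(ctr(60),.073),P.x[2]); plan(W((-58,72),.073),P.x[2])
E
```

```text
clock: 9.75
ee_pos: [0.6158, -0.1031, 0.0735]
orientation: [-0.003, 0.644, 0.765, -0.001]
force: [-13.1, 1.9, 0.8]
width: 0.0001
grip_force: 5.8
shift [-0.11  0.24  0.05] wz -3.745168986779568e-05 tooly yaw 0.17197144919061175 z [-0.006  0.002 -1.   ] q7 0.530733595514802 pos [ 0.6158 -0.1031  0.0735]
shift [  0.86 -11.79   0.12] wz -3.745168986779568e-05 tooly yaw 0.17197144919061175 z [-0.006  0.002 -1.   ] q7 0.530733595514802 pos [ 0.6158 -0.1031  0.0735]
```

```bash
python3 -m inch '[{"jaw":-1,"tx":0.3,"ty":-0.8,"tz":-3,"wx":0,"wy":0,"wz":0},{"jaw":-1,"tx":0.3,"ty":-1,"tz":-6,"wx":0,"wy":0,"wz":0},{"jaw":-1,"tx":0.5,"ty":-5,"tz":-6,"wx":0,"wy":0,"wz":0},{"jaw":-1,"tx":0.9,"ty":-9,"tz":-6,"wx":0,"wy":0,"wz":0},{"jaw":-1,"tx":0.9,"ty":-12.2,"tz":-6,"wx":0,"wy":0,"wz":0},{"jaw":-1,"tx":0.9,"ty":-12.2,"tz":-5.5,"wx":0,"wy":0,"wz":0},{"jaw":-1,"tx":0.9,"ty":-12.2,"tz":-3,"wx":0,"wy":0,"wz":0},{"jaw":-1,"tx":0.9,"ty":-12.2,"tz":0,"wx":0,"wy":0,"wz":0},{"jaw":-1,"tx":0.9,"ty":-12.2,"tz":0,"wx":0,"wy":0,"wz":0}]'
python3 - <<'E'
from cap import *
c=snap('wrist','w5')
for ph in (-12,0,15,25): plan(W(ctr(ph),.073),P.x[2])
E
```

```text
clock: 10.65
ee_pos: [0.4964, -0.1156, 0.0719]
orientation: [-0.001, 0.644, 0.765, -0.001]
force: [1.1, 0.1, -0.1]
width: 0.0002
grip_force: 0.0
shift [0.75 1.98 0.03] wz -0.00024291106350537994 tooly yaw 0.17176598981697416 z [-0.001  0.    -1.   ] q7 0.5865000846885128 pos [ 0.4969 -0.1161  0.0733]
shift [1.41 3.9  0.02] wz -0.00024291106350537994 tooly yaw 0.17176598981697416 z [-0.001  0.    -1.   ] q7 0.5865000846885128 pos [ 0.4969 -0.1161  0.0733]
shift [1.71 5.94 0.02] wz -0.00024291106350537994 tooly yaw 0.17176598981697416 z [-0.001  0.    -1.   ] q7 0.5865000846885128 pos [ 0.4969 -0.1161  0.0733]
shift [1.62 7.39 0.02] wz -0.00024291106350537994 tooly yaw 0.17176598981697416 z [-0.001  0.    -1.   ] q7 0.5865000846885128 pos [ 0.4969 -0.1161  0.0733]
```

View pics/w5.png

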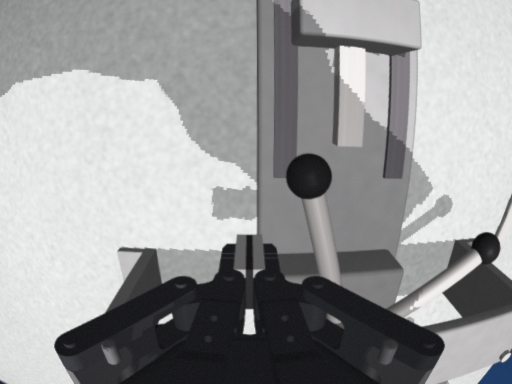

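The next spoke's ball is at (309,176), to the right of the fingers, and the pushed one is at (487,246).

Run:
```python
from cap import *
p=P.x
for uv in [(309,176),(487,246)]:
    w=atz('w5',*uv,.08,True); c,s=np.cos(p[2]),np.sin(p[2]); d=w[:2]-p[:2]; x,y=c*d[0]+s*d[1],-s*d[0]+c*d[1]+.15
    print(np.degrees(np.arctan2(x,y)),np.hypot(x,y))
```

```text
-14.835579978902773 0.11965566523334167
55.59652691519953 0.12290512282854268
```

```bash
python3 -m inch '[{"jaw":-1,"tx":0.7,"ty":1.9,"tz":0,"wx":0,"wy":0,"wz":0},{"jaw":-1,"tx":1.1,"ty":3,"tz":0,"wx":0,"wy":0,"wz":0},{"jaw":-1,"tx":1.4,"ty":4,"tz":0,"wx":0,"wy":0,"wz":0},{"jaw":-1,"tx":1.6,"ty":4.9,"tz":0,"wx":0,"wy":0,"wz":0},{"jaw":-1,"tx":1.7,"ty":5.6,"tz":0,"wx":0,"wy":0,"wz":0},{"jaw":-1,"tx":1.7,"ty":6.3,"tz":0,"wx":0,"wy":0,"wz":0},{"jaw":-1,"tx":1.7,"ty":6.9,"tz":0,"wx":0,"wy":0,"wz":0},{"jaw":-1,"tx":1.7,"ty":6.9,"tz":0,"wx":0,"wy":0,"wz":0}]'
python3 - <<'E'
from cap import *
c=snap('wrist','w6'); snap('top','top2')
for ph in (15,20,25): plan(W(ctr(ph),.073),P.x[2])
# look for the black ball near the predicted pixels
g=c['frame'].max(2)
for ph in range(10,32,3):
    t=np.radians(ph); print(ph,np.round(proj('w6',W((118*np.sin(t),118*np.cos(t)),.08),True)))
m=(g<45).astype(np.uint8); n,l,st,ce=cv2.connectedComponentsWithStats(m)
print([(ce[i].round(1),st[i,4],st[i,2:4]) for i in range(1,n) if 150<st[i,4]<4000])
E
```

```text
clock: 11.5
ee_pos: [0.5599, -0.0895, 0.0746]
orientation: [-0.001, 0.645, 0.764, -0.001]
force: [-9.6, -4.1, 5.0]
width: -0.0005
grip_force: 5.2
shift [ 0.16 -0.71  0.17] wz -0.002385528252284441 tooly yaw 0.16962337262819505 z [-0.003 -0.001 -1.   ] q7 0.5201037195735929 pos [ 0.5599 -0.0894  0.0746]
shift [0.15 0.   0.16] wz -0.002385528252284441 tooly yaw 0.16962337262819505 z [-0.003 -0.001 -1.   ] q7 0.5201037195735929 pos [ 0.5599 -0.0894  0.0746]
shift [0.07 0.73 0.16] wz -0.002385528252284441 tooly yaw 0.16962337262819505 z [-0.003 -0.001 -1.   ] q7 0.5201037195735929 pos [ 0.5599 -0.0894  0.0746]
10 [274. 202.]
13 [286. 205.]
16 [298. 208.]
19 [309. 211.]
22 [320. 215.]
25 [330. 219.]
28 [340. 224.]
31 [349. 229.]
[(array([302.2, 202.7]), np.int32(1400), array([42, 43], dtype=int32)), (array([249. , 253.6]), np.int32(189), array([ 7, 34], dtype=int32)), (array([ 83. , 271.3]), np.int32(660), array([31, 34], dtype=int32))]
```

```bash
cat > prof.py <<'E'
from cap import *
import sys
def prof(f,x0,x1,z=.065):
    g=cv2.imread(f'pics/{f}.png',0).astype(np.float32); ys=np.arange(25,150,1.)
    xs=np.linspace(x0,x1,8)
    m=np.array([[proj(f,vw(P.x,(x/1000,y/1000,z))) for y in ys] for x in xs],np.float32)
    return ys,cv2.remap(g,m[...,0],m[...,1],cv2.INTER_CUBIC).mean(0)
for f in sys.argv[1:]:
    for r in ((-32,-22),(22,32)):
        ys,p=prof(f,*r); print(f,r,[(int(y),int(v)) for y,v in zip(ys[::2],p[::2])])
    g=cv2.imread(f'pics/{f}.png',0)
    # dark bore of the tee near its predicted pixel
    u,v=map(int,np.round(proj(f,vw(P.x,(0,.1,.1))))); w=255.-g[v-9:v+10,u-9:u+10]; w=np.clip(w-190,0,None)
    yy,xx=np.mgrid[v-9:v+10,u-9:u+10]; c=((xx*w).sum()/w.sum(),(yy*w).sum()/w.sum()); q=atz(f,*c,.1)-vw(P.x,(0,0,.1)); a=P.x[2]
    print('bore',c,'vice',(np.cos(a)*q[0]+np.sin(a)*q[1])*1e3,(-np.sin(a)*q[0]+np.cos(a)*q[1])*1e3)
E
python3 prof.py top1 top2
```

```text
top1 (-32, -22) [(25, 102), (27, 101), (29, 100), (31, 100), (33, 100), (35, 100), (37, 99), (39, 100), (41, 101), (43, 101), (45, 101), (47, 101), (49, 90), (51, 78), (53, 79), (55, 97), (57, 109), (59, 122), (61, 137), (63, 139), (65, 139), (67, 133), (69, 106), (71, 77), (73, 74), (75, 78), (77, 78), (79, 91), (81, 106), (83, 114), (85, 119), (87, 123), (89, 121), (91, 114), (93, 104), (95, 93), (97, 80), (99, 71), (101, 72), (103, 80), (105, 87), (107, 93), (109, 98), (111, 99), (113, 98), (115, 98), (117, 104), (119, 119), (121, 128), (123, 121), (125, 104), (127, 100), (129, 106), (131, 110), (133, 111), (135, 109), (137, 104), (139, 99), (141, 103), (143, 122), (145, 147), (147, 163), (149, 166)]
top1 (22, 32) [(25, 102), (27, 101), (29, 100), (31, 100), (33, 99), (35, 98), (37, 98), (39, 98), (41, 98), (43, 98), (45, 99), (47, 98), (49, 87), (51, 65), (53, 53), (55, 59), (57, 70), (59, 99), (61, 140), (63, 167), (65, 186), (67, 186), (69, 144), (71, 88), (73, 92), (75, 103), (77, 109), (79, 131), (81, 157), (83, 178), (85, 191), (87, 198), (89, 198), (91, 189), (93, 173), (95
[... 1289 characters left out ...]
, 137), (49, 138), (51, 145), (53, 152), (55, 156), (57, 159), (59, 161), (61, 161), (63, 162), (65, 161), (67, 143), (69, 104), (71, 82), (73, 131), (75, 186), (77, 215), (79, 214), (81, 200), (83, 151), (85, 95), (87, 96), (89, 106), (91, 118), (93, 144), (95, 166), (97, 184), (99, 195), (101, 198), (103, 195), (105, 182), (107, 165), (109, 145), (111, 115), (113, 87), (115, 87), (117, 119), (119, 158), (121, 184), (123, 182), (125, 160), (127, 157), (129, 168), (131, 177), (133, 182), (135, 179), (137, 171), (139, 157), (141, 139), (143, 109), (145, 90), (147, 103), (149, 122)]
bore (np.float64(256.72700296735906), np.float64(174.88427299703264)) vice -1.813602330344947 101.15010395783729
```

The profile shows the carriage-to-plate gap closing from 19.7 to about 15.6 mm, so the plate is pressed back about 4 mm. The tee has moved to y≈101–102, against the fixed jaw. I'll back off and verify.

```bash
python3 -m inch '[{"jaw":-1,"tx":0,"ty":-1,"tz":0,"wx":0,"wy":0,"wz":0},{"jaw":-1,"tx":0,"ty":-2,"tz":-1,"wx":0,"wy":0,"wz":0},{"jaw":-1,"tx":0,"ty":-2,"tz":-5,"wx":0,"wy":0,"wz":0},{"jaw":-1,"tx":0,"ty":-3,"tz":-9,"wx":0,"wy":0,"wz":0},{"jaw":-1,"tx":0,"ty":-6,"tz":-12,"wx":0,"wy":0,"wz":0},{"jaw":-1,"tx":0,"ty":-9,"tz":-12,"wx":0,"wy":0,"wz":0},{"jaw":-1,"tx":0,"ty":-12,"tz":-12,"wx":0,"wy":0,"wz":0},{"jaw":-1,"tx":0,"ty":-12,"tz":-12,"wx":0,"wy":0,"wz":0},{"jaw":-1,"tx":0,"ty":-12,"tz":-12,"wx":0,"wy":0,"wz":0}]'
python3 - <<'E'
from cap import *
snap('top','top3')
E
python3 prof.py top3 | cut -c1-520; python3 prof.py top3 | tail -1
```

```text
clock: 12.5
ee_pos: [0.4432, -0.1085, 0.1948]
orientation: [0.001, 0.644, 0.765, 0.001]
force: [0.4, 0.6, -0.6]
width: 0.0001
grip_force: 0.0
top3 (-32, -22) [(25, 151), (27, 151), (29, 151), (31, 151), (33, 151), (35, 147), (37, 139), (39, 136), (41, 148), (43, 155), (45, 151), (47, 150), (49, 149), (51, 148), (53, 148), (55, 149), (57, 150), (59, 149), (61, 150), (63, 151), (65, 146), (67, 130), (69, 110), (71, 117), (73, 145), (75, 176), (77, 199), (79, 204), (81, 191), (83, 147), (85, 100), (87, 102), (89, 104), (91, 104), (93, 129), (95, 150), (97, 168), (99, 179), (101, 183), (103, 175), (105, 160), (107, 144), (109, 125), (111, 101), (113, 89), (1
top3 (22, 32) [(25, 95), (27, 100), (29, 104), (31, 103), (33, 99), (35, 99), (37, 106), (39, 122), (41, 141), (43, 149), (45, 148), (47, 147), (49, 147), (51, 146), (53, 145), (55, 144), (57, 144), (59, 144), (61, 145), (63, 147), (65, 146), (67, 129), (69, 93), (71, 73), (73, 119), (75, 170), (77, 198), (79, 197), (81, 183), (83, 137), (85, 85), (87, 85), (89, 94), (91, 105), (93, 129), (95, 151), (97, 167), (99, 177), (101, 181), (103, 178), (105, 166), (107, 149), (109, 131), (111, 103), (113, 78), (115, 78), (
bore (np.float64(256.8683602771363), np.float64(174.6812933025404)) vice -1.3441192598186331 100.70714145542179
bore (np.float64(256.8683602771363), np.float64(174.6812933025404)) vice -1.3441192598186331 100.70714145542179
```

```bash
python3 -c "
from cell import manip
print(manip.finish_job())"
```

```text
the job is handed in; nothing more can be done
None
```

The job is handed in: the tee stands let go, midway along the jaws and clamped against the fixed jaw. The sprung plate is pressed back about 4 mm, measured from the top camera after the hand backed off. The elbow and union were never touched. The judge's verdict was not shown.

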